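# Lay the finished drawing's board flat

### The job

The drawing taped to one of the two tabletop easels is finished: lay that easel's tilted board down flat. With one push from above, press the white release button on top of its lever's grip and, keeping it pressed, swing the lever all the way down to its stop, then let go. Leave the other easel, the one with the bare board, raised as it is.

Things in the scene. Friction and masses are not known exactly. Their poses are not given: they have to be found in the camera images.
- sheet_button (a point): Centre of the top of the white release button (28 mm along the lever, 22 across) on the grip of the lever of the easel with the taped sheet. It stands 14 mm proud of the black round grip (30 mm thick). x: along the lever away from the pivot; z: out of the button. 4 N presses it down its full 8 mm (it springs back); pushing it on with 4 to 10 N then swings the lever down.
- sheet_pivot (a point): Fixed centre of that lever's pivot, left of the easel, 50 mm above the table. x: level, the way the lever points (away from the robot, give or take 0.28 rad); y: pivot axis; z up. Button's top: 180 mm out along the lever, 29 mm above its centre line (21 pressed). The lever runs 45 mm beside its board (210 wide, 320 deep, hinged at its far edge, near edge up to 0.26 m high).
- sheet_lever (a joint): That lever's angle, rad, growing downwards: 0 points 0.70 rad above level; 0.80 is the lower stop (0.10 rad below level, board flat). Starts at 0 to 0.12. With the button up, a catch stops it near 0.16 and 0.46; with the button pressed 7 mm or more it swings freely against friction, and it stays where left. The board is geared to it.
- bare_button (a point): The same point on the twin lever of the other easel, whose board is bare (no sheet): to be left alone.

How it is judged:
At the end, for the whole second after the job is handed in: The lever of the easel with the taped sheet is down, within 0.17 rad (10 degrees) of its lower stop, and at rest, and the bare easel's button is within 20 mm of where it was (value of joint sheet_lever above 0.63 rad and velocity of joint sheet_lever below 0.05 rad/s and distance of bare_button from where it was at the start of the episode below 0.02 m); the robot touches nothing.
It fails at once if the bare easel's lever is swung (its button moved more than 20 mm) (distance of bare_button from where it was at the start of the episode above 0.02 m).
It also fails if it takes over 30 s, if anything falls off the work surface, if the arm or the gripper's body presses on something with over 40 N, if the wrist force passes 120 N, or if a joint passes its speed limit or range.

### The arm

A 6-joint arm with a two-finger parallel gripper is mounted at the origin on the work surface. World frame = base frame: x ahead of the robot, y to its left, z up, the work surface at z = 0. Lengths are in m, angles in rad, forces in N, time in s.
With the tool pointing down it reaches from about 0.25 to 0.775 m from the base axis. Payload 8.9 kg.
Tool frame: the origin (TCP) lies at the very end of the fingers, on their centre line; the grasp point (between the pads) lies 19 mm behind it; z points along the fingers, y is the line along which they close (so a half turn about z gives the same grasp; the last joint's range is limited). The gripper opens to 85 mm and grips with 20 to 120 N. Pads are 22 mm wide; open, the fingers measure 114 mm over their backs; the gripper's body (76 mm by 85 mm) begins 54 mm behind the grasp point. The pads swing forward as they close: fully open they stand 13 mm farther back than shut.
Start: joints at [1.187, 0.291, -0.153, 1.127, 0, 1.431], TCP at [0.127, 0.509, 0.231] pointing down, gripper open.
Joint ranges: [-2.52, 2.52], [-0.91, 1.74], [-1.3, 1.37], [-1.96, 2.02], [-1.52, 1.47], [-3.14, 3.14]. Speed limits (rad/s): [2.22, 2.22, 2.79, 3.14, 3.14, 3.14].

### API

Orientations are given as a 3x3 rotation matrix whose columns are the frame's x, y, z axes.
In Python, from workcell import ctrl gives the robot as it stands.
- The arm moves only by the tool apply_moves, never from a script. Its argument "targets" is text: rows parted by semicolons, each of 7 numbers parted by spaces: the shift along the world's x, y, z in cm, then the turn, a rotation vector about the world's x, y, z in degrees, then the gripper's target within -1 to 1 (fully open at 1, half-way at 0, shut at -1). In form: x y z ax ay az gripper; .... A call has 1 to 12 rows; each row is the pose to reach, as a shift and turn from the pose commanded when the call began; what a row does not reach only later rows make up. A row lasts 1/10 s, in which the tool goes at most 50 mm and 8.59 degrees, less where a joint would pass 70% of its speed; a pose out of reach is approached as far as the arm can. A call with a gripper value outside its range is refused whole. The fingers move at their own pace and stop on an object; "newtons" is the grip in N (left out, the last holds). Time passes only in rows, so rows that repeat a pose let the fingers close. It gives the time, the measured TCP pose, the force, the opening and the grip force at its end, in the units of the state.
- ctrl.observe(): the state, without advancing time (a new reading comes with each control period).
- ctrl.camera(name): name is "scene" or "top" or "wrist"; returns a dict with "frame" (384x512x3 uint8, blue, green, red), "vertical_fov" (degrees; the focal length in pixels is half the picture's height over the tangent of half this angle, whatever the lens; pixels are square), "cx", "cy" (the principal point, pixels), "R" (3x3) and "t" (3): a world point X has camera coordinates R X + t. Camera axes: x right, y down, z forward; pixel columns grow to the right and rows downward; lengths in m; the calibration is good to about 2 mm. The wrist camera is an equidistant fisheye: a pixel r from the principal point sees the ray r / f radians off the axis. A picture is of the moment at which its call begins. There is no depth.
- ctrl.hand_in(): hands the job in; it is judged then, once.
Trained networks look in a picture, given as the dict that the camera call returned (one of the last four; its "shot" number tells which), for a name from the list of things; names that differ only in an ending like _2 or _b are one class to them, and where a whole thing is asked for, a point or a joint stands for the part that bears it (a point fixed in the world has none). Each returns a list of dicts, best first, with "confidence" (0 to 1); they miss things now and then, are a little off and sometimes report something else, mostly with a low value. They report only what shows in the picture. A call takes as long as a camera call.
- ctrl.outline_of(label, picture): "pixels" (384x512 bool, what is visible of it) and "point" ([column, row] in pixels, amid what is visible of it).
The state is a dict: "time_s": time; "joints": joint angles; "joint_vel": joint speeds; "tau": joint torques, N m; "eef_pos": TCP position; "tcp_rot": TCP orientation; "ft_force": force on the tool from outside, world axes, zero at the start; "ft_torque": the same for the moment, N m; "width": finger opening in m; "grasp_force": force on a finger pad.
Only numpy, scipy, OpenCV 4.12 (cv2) and the standard library are available. Lean on these libraries where they do the work, as an engineer would, in place of code of your own. Each camera call takes 0.05 s, during which the arm holds its last target. There are 200 camera calls.

## Working session

There is one attempt and no reset: what is moved stays moved. The work goes in short steps, Python scripts to look and compute and a tool call to move; the robot and the scene stay as the last step left them, time stands still between calls to the robot, and variables do not carry over. Pictures are saved under pics/ and viewed, at most 10 in all, crops included, and the job is handed in when it is done.

Besides the shell and the picture viewer there is one more tool, called after "Emit:" as name(argument=value, ...) on one line, values as JSON. apply_moves: Moves the arm, as the interface text tells. Its arguments: {"type":"object","properties":{"targets":{"type":"string"},"newtons":{"type":"number"}},"required":["targets"]}

```bash
mkdir -p pics
cat > h.py <<'E'
import numpy as np, cv2
from workcell import ctrl
def ray(c,px):
    f=192/np.tan(np.radians(c["vertical_fov"])/2)
    d=np.array([(px[0]-c["cx"])/f,(px[1]-c["cy"])/f,1.])
    R=np.array(c["R"]);return -R.T@np.array(c["t"]),R.T@(d/np.linalg.norm(d))
def proj(c,X):
    f=192/np.tan(np.radians(c["vertical_fov"])/2)
    p=np.array(c["R"])@X+np.array(c["t"]);return np.array([f*p[0]/p[2]+c["cx"],f*p[1]/p[2]+c["cy"]])
def tri(rs):
    A=0;b=0
    for o,d in rs:
        P=np.eye(3)-np.outer(d,d);A=A+P;b=b+P@o
    X=np.linalg.solve(A,b);return X,[np.linalg.norm((np.eye(3)-np.outer(d,d))@(X-o)) for o,d in rs]
E
python3 - <<'E'
from h import *
ims=[]
for n in ["scene","top"]:
    c=ctrl.camera(n);ims.append(c["frame"].copy());print(n,c["vertical_fov"],np.round(-np.array(c["R"]).T@c["t"],3))
    for l in ["sheet_button","bare_button","sheet_lever"]:
        for r in ctrl.outline_of(l,c):
            print(l,round(r["confidence"],2),np.round(r["point"],1),r["pixels"].sum())
    cv2.imwrite(f"pics/{n}0.png",cv2.resize(ims[-1],(800,600)))
print(ctrl.observe())
E
```

```text
scene 53.55091164331613 [0.789 0.518 0.738]
sheet_button 0.82 [318.  289.2] 227
sheet_lever 0.81 [320.1 298.4] 1312
top 54.6566230851283 [0.283 0.06  1.023]
sheet_button 0.61 [146.1 149.5] 144
bare_button 0.42 [344.8 156.3] 115
sheet_lever 0.82 [155.  153.3] 895
{'time_s': 0.4, 'joints': array([ 1.18666493e+00,  2.90783919e-01, -1.53505994e-01,  1.12670771e+00,
        2.44883287e-06,  1.43149709e+00]), 'joint_vel': array([-6.50577037e-05, -7.85968181e-04,  6.27615264e-04, -6.61624956e-04,
       -6.96407284e-04, -1.67320020e-03]), 'tau': array([-1.17141888e-03, -5.36537468e+01,  3.31305528e+01,  5.45353250e-03,
       -1.78204964e-04, -3.11372581e-07]), 'eef_pos': array([0.12722586, 0.50928073, 0.23122186]), 'tcp_rot': array([[-9.70178022e-01,  2.42393480e-01, -7.77073234e-05],
       [ 2.42393491e-01,  9.70178005e-01, -1.85709878e-04],
       [ 3.03750724e-05, -1.99007391e-04, -9.99999980e-01]]), 'ft_force': array([-0.17977732,  0.72506923,  1.16988519]), 'ft_torque': array([ 0.03369319, -0.032091  ,  0.0256168 ]), 'grasp_force': 0.0, 'width': 0.0852310628081903}
```

View pics/scene0.png

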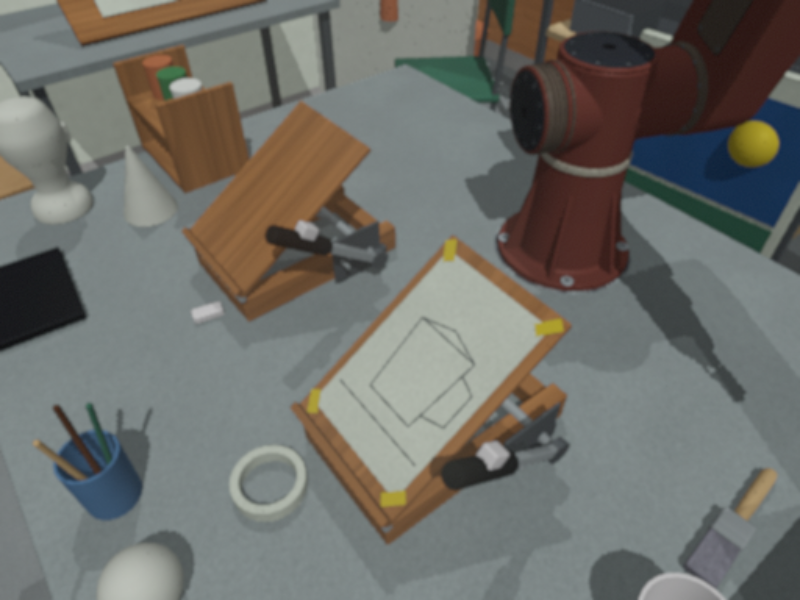

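View pics/top0.png

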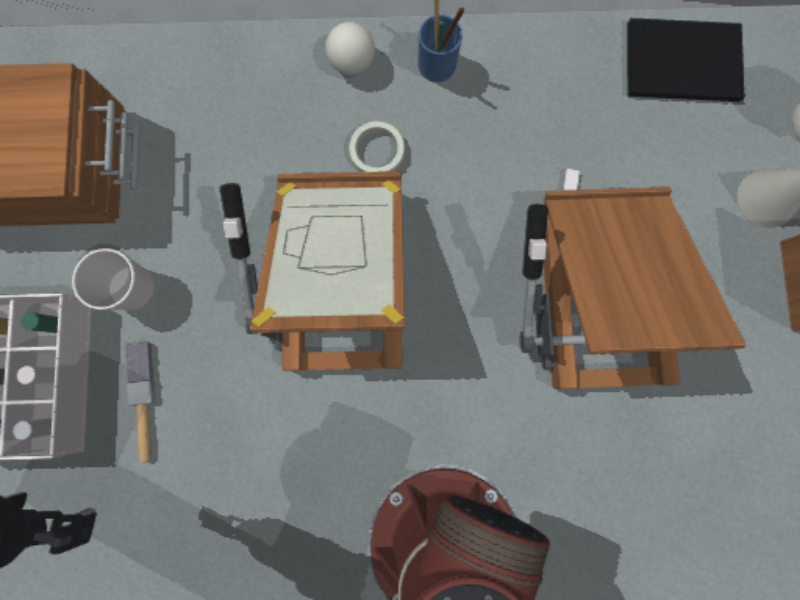

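The scene view shows the sheet easel at the robot's left, with its button near (315,291) in native pixels. The top view shows the same button near (148,146). The bare easel is on the right. Next I'll triangulate the button and get the lever's heading.

```bash
python3 - <<'E'
from h import *
from scipy.optimize import least_squares
C={};pts={};L={}
for n in ["scene","top"]:
    c=ctrl.camera(n);C[n]=c
    b=ctrl.outline_of("sheet_button",c)[0]; m=b["pixels"]
    g=c["frame"].min(axis=2)
    ys,xs=np.where(m); w=m&(g>150)
    print(n,"mask",xs.mean(),ys.mean(),xs.min(),xs.max(),ys.min(),ys.max(),"bright",w.sum(),[v.mean() for v in np.where(w)[::-1]])
    pts[n]=np.array([xs.mean(),ys.mean()])
    lm=ctrl.outline_of("sheet_lever",c)[0]["pixels"]
    L[n]=lm
    x0,y0=(int(v) for v in pts[n]-[55,45])
    cr=c["frame"][y0:y0+90,x0:x0+110].copy(); cr2=cr.copy(); cr2[m[y0:y0+90,x0:x0+110]]=(0,0,255)
    cr2[(lm&~m)[y0:y0+90,x0:x0+110]]=(0,255,0)
    cv2.imwrite(f"pics/c_{n}.png",cv2.resize(np.hstack([cr,cr2]),None,fx=3.6,fy=3.6,interpolation=0)); print("crop org",x0,y0)
X,e=tri([ray(C[n],pts[n]) for n in C]);print("button",X,e)
import pickle;pickle.dump((C,pts,L),open("d.pkl","wb"))
E
python3 -c "
import cv2,numpy as np
a=[cv2.imread('pics/c_%s.png'%n) for n in ('scene','top')]
cv2.imwrite('pics/cc.png',cv2.resize(np.vstack(a),(800,600)))"
```

```text
scene mask 314.6057692307692 290.6201923076923 305 323 283 299 bright 172 [np.float64(314.5813953488372), np.float64(289.9767441860465)]
crop org 259 245Traceback (most recent call last):
  File "<stdin>", line 6, in <module>
IndexError: list index out of range
[ WARN:0@0.010] global loadsave.cpp:275 findDecoder imread_('pics/c_top.png'): can't open/read file: check file path/integrity
Traceback (most recent call last):
ValueError: all the input arrays must have same number of dimensions, but the array at index 0 has 3 dimension(s) and the array at index 1 has 2 dimension(s)
```

The network missed the button in the top view this time. I'll segment it there by brightness instead, and fit the lever model.

```bash
cat > meas.py <<'E'
from h import *
from scipy.optimize import least_squares
guess={"scene":(315,290),"top":(148,146)}
def lever(px,py,yaw,e):
    u=np.array([np.cos(yaw),np.sin(yaw),0]);a=u*np.cos(e)+np.array([0,0,np.sin(e)]);n=-u*np.sin(e)+np.array([0,0,np.cos(e)])
    return np.array([px,py,.05]),a,n
if __name__=="__main__":
    C={};P={};G={};crops=[]
    for k in guess:
        c=ctrl.camera(k);C[k]=c;f=c["frame"];x,y=guess[k];w=np.zeros(f.shape[:2],bool);w[y-14:y+15,x-14:x+15]=1
        m=w&(f.min(2)>125)
        n,lab,st,ce=cv2.connectedComponentsWithStats(m.astype(np.uint8));i=1+np.argmin([np.hypot(*(q-guess[k])) if s[4]>30 else 1e3 for q,s in zip(ce[1:],st[1:])])
        P[k]=ce[i];print(k,ce[i],st[i])
        w=np.zeros(f.shape[:2],bool);w[y-40:y+40,x-40:x+40]=1
        m2=w&(f.max(2)<45);n,lab2,st,ce=cv2.connectedComponentsWithStats(m2.astype(np.uint8));j=1+np.argmax(st[1:,4])
        G[k]=lab2==j;print(" grip",ce[j],st[j])
        cr=f[y-45:y+45,x-55:x+55].copy();c2=cr.copy();c2[(lab==i)[y-45:y+45,x-55:x+55]]=(0,0,255);c2[G[k][y-45:y+45,x-55:x+55]]=(0,255,0)
        crops.append(np.hstack([cr,c2]))
    cv2.imwrite("pics/cc.png",cv2.resize(np.vstack(crops),(800,600),interpolation=0))
    X,e=tri([ray(C[k],P[k]) for k in C]);print("button",X,e)
    L=ctrl.outline_of("sheet_lever",C["top"]);print(len(L))
    ys,xs=np.where(L[0]["pixels"]);p=np.c_[xs,ys].astype(float);m=p.mean(0);d=np.linalg.svd(p-m,full_matrices=False)[2][0];print("top lever axis",m,d,np.ptp((p-m)@d))
    # yaw via fit: button centre in both views + lever mask centreline direction in top
    gm=np.argwhere(G["top"])[:,::-1].astype(float);gc=gm.mean(0);gd=np.linalg.svd(gm-gc,full_matrices=False)[2][0];print("grip axis top",gc,gd)
    def res(v):
        p0,a,n=lever(*v);B=p0+.18*a+.029*n
        r=[*(proj(C["scene"],B-n*.002)-P["scene"]),*(proj(C["top"],B-n*.002)-P["top"])]
        q1=proj(C["top"],p0+.15*a);q2=proj(C["top"],p0+.21*a)
        dd=(q2-q1)/np.linalg.norm(q2-q1);r.append(60*(dd[0]*gd[1]-dd[1]*gd[0]))
        return r
    s=least_squares(res,[X[0]-.14,X[1],0.1,.64]);v=s.x;p0,a,n=lever(*v)
    print("fit",v,"res",s.fun,"button",p0+.18*a+.029*n)
    for k in C: print(k,"pivot px x1.5625",proj(C[k],p0)*1.5625)
E
python3 meas.py
```

```text
scene [315.15859031 290.48898678] [306 283  20  17 227]
 grip [308.14945652 301.49456522] [286 289  45  23 368]
top [147.26315789 145.49122807] [142 140  11  13 114]
 grip [150.54054054 139.32678133] [142 118  18  47 407]
button [0.50820905 0.31187358 0.17603208] [np.float64(0.0014220985410524085), np.float64(0.0014220985410523899)]
1
top lever axis [152.78942214 156.58863859] [0.1723894  0.98502888] 97.32100289949344
grip axis top [150.54054054 139.32678133] [0.17488603 0.98458868]
fit [0.37732895 0.30919422 0.0178512  0.6166354 ] res [ 5.77062278e-01  5.86085834e-02  6.07380853e-01 -5.46386480e-01
 -3.19796623e-08] button [0.5073869  0.31151616 0.17775187]
scene pivot px x1.5625 [554.31592111 449.00768189]
top pivot px x1.5625 [253.16950532 321.28481034]
```

View pics/cc.png

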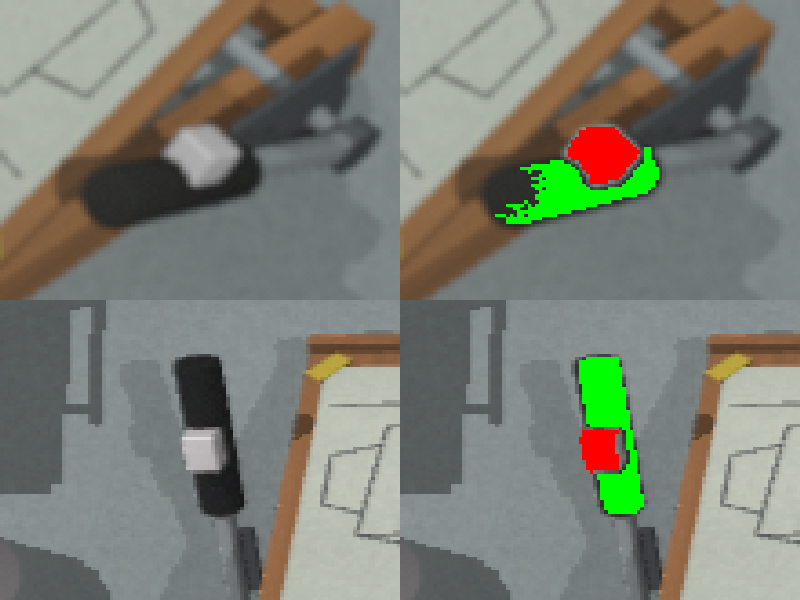

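The masks sit well on the button and grip. The fitted button is at about (0.507, 0.3115, 0.178), within the 0.173–0.188 m height the geometry requires. The fitted pivot also lands on the one seen in both pictures. Next I'll work out the approach pose, with the tool along the button normal and leaned a little away from the board.

```bash
cat > plan.py <<'E'
from h import *; from meas import lever
from scipy.spatial.transform import Rotation as Ro
V=(.3773,.3092,.018)
def pose(e,h,lean=8,dy=-.003,s=.18):
    p,a,n=lever(*V,e);l=np.cross(n,a) # left
    z=-(n*np.cos(np.radians(lean))+l*np.sin(np.radians(lean)));y=l-z*(l@z);y/=np.linalg.norm(y)
    return p+s*a+h*n+dy*l,Ro.from_matrix(np.c_[np.cross(y,z),y,z])
def show(e,h,ref=None,**k):
    s=ctrl.observe();P,R=(s["eef_pos"],Ro.from_matrix(s["tcp_rot"])) if ref is None else ref
    p,r=pose(e,h,**k);print(e,h,np.round((p-P)*100,2),np.round((r*R.inv()).as_rotvec(degrees=True),1))
if __name__=="__main__":
    s=ctrl.observe();print(s["eef_pos"],s["ft_force"],s["width"])
    for h in (.079,.029): show(.62,h)
E
python3 plan.py
```

```text
[0.127247   0.50936272 0.2313218 ] [-0.36034618 -0.44214185  0.50879696] 0.08540882545417121
0.62 0.079 [ 35.07 -20.14  -1.24] [-11.7 -34.4  12.1]
0.62 0.029 [ 37.97 -20.08  -5.31] [-11.7 -34.4  12.1]
```

Emit:
apply_moves(targets="0 0 5 0 0 0 -1; 4 -2 6 -1 -4 2 -1; 8 -4 6 -3 -8 3 -1; 12 -6 6 -4 -12 4 -1; 16 -8 6 -5 -16 6 -1; 20 -11 6 -6 -20 7 -1; 24 -13 6 -8 -24 8 -1; 28 -15 6 -9 -28 10 -1; 32 -18 5 -11 -32 11 -1; 35 -20 3 -11.7 -34.4 12.1 -1; 35 -20 1 -11.7 -34.4 12.1 -1; 35 -20.1 -1 -11.7 -34.4 12.1 -1", newtons=20)

```text
time_s: 2.0
eef_pos: [0.4776, 0.3072, 0.2206]
tcp_rot: [[-0.814, 0.064, 0.577], [-0.013, 0.992, -0.129], [-0.581, -0.113, -0.806]]
ft_force: [-0.3, 0.5, -0.7]
width: -0.0002
grasp_force: 0.0
```

Run:
```python
from plan import *
s=ctrl.observe();print(s["eef_pos"],s["ft_force"],s["width"],s["time_s"],s["joints"])
for h in (.079,.034,.029): show(.62,h)
a=ctrl.camera("scene")["frame"];b=ctrl.camera("top")["frame"]
cv2.imwrite("pics/pre.png",cv2.resize(np.hstack([a[130:384,150:450],b[50:304,50:350]]),(800,339)))
```

```text
[0.47755897 0.30723679 0.22058705] [-0.30005954  0.54814684 -0.66516086] -0.00017407210143851543 2.0 [ 0.71550542  0.14269074 -0.58351843  0.43391719 -0.49632402  0.63808663]
0.62 0.079 [ 0.04  0.08 -0.17] [-0.  -0.   0.1]
0.62 0.034 [ 2.65  0.12 -3.83] [-0.  -0.   0.1]
0.62 0.029 [ 2.94  0.13 -4.24] [-0.  -0.   0.1]
```

View pics/pre.png

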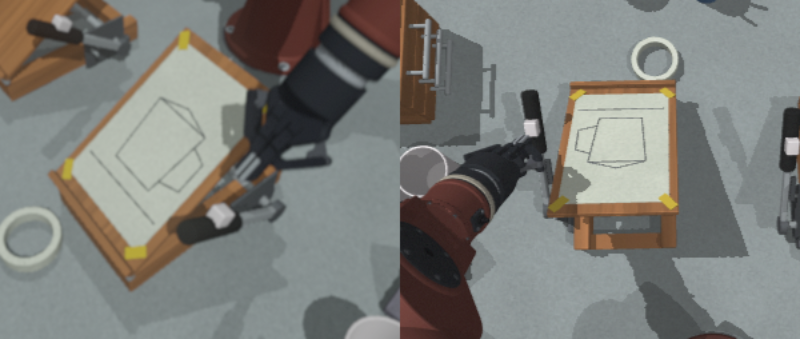

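The fingertips are in line with the button in both views, and the gripper is clear of the board. I'll approach and feel for contact.

Emit:
apply_moves(targets="1.3 0.1 -1.9 0 0 0 -1; 2.3 0.1 -3.3 0 0 0 -1; 2.7 0.1 -3.8 0 0 0 -1; 2.8 0.1 -4.0 0 0 0 -1; 2.9 0.1 -4.2 0 0 0 -1; 3.0 0.1 -4.4 0 0 0 -1; 3.0 0.1 -4.4 0 0 0 -1")

```text
time_s: 2.8
eef_pos: [0.5077, 0.3097, 0.1783]
tcp_rot: [[-0.813, 0.063, 0.579], [-0.014, 0.992, -0.128], [-0.582, -0.112, -0.805]]
ft_force: [-0.4, -1.4, 3.7]
width: -0.0
grasp_force: 1.8
```

Contact is at the expected spot. Now the press and swing path:

Run:
```python
from plan import *
for e,h in [(.62,.025),(.62,.020),(.58,.019),(.52,.019),(.45,.019),(.38,.019),(.31,.019),(.24,.019),(.17,.019),(.1,.019),(.03,.019),(-.04,.019),(-.10,.019),(-.12,.019)]: show(e,h)
```

```text
0.62 0.025 [ 0.16 -0.11 -0.33] [-0.1  0.1 -0. ]
0.62 0.02 [ 0.45 -0.11 -0.74] [-0.1  0.1 -0. ]
0.58 0.019 [ 0.98 -0.1  -1.37] [-0.1  2.4 -0. ]
0.52 0.019 [ 1.64 -0.09 -2.24] [-0.2  5.8 -0. ]
0.45 0.019 [ 2.34 -0.08 -3.29] [-0.2  9.8 -0. ]
0.38 0.019 [ 2.97 -0.06 -4.39] [-0.3 13.8 -0. ]
0.31 0.019 [ 3.52 -0.05 -5.53] [-0.4 17.8 -0. ]
0.24 0.019 [ 3.99 -0.05 -6.7 ] [-0.5 21.8 -0. ]
0.17 0.019 [ 4.38 -0.04 -7.91] [-0.5 25.8 -0. ]
0.1 0.019 [ 4.68 -0.03 -9.14] [-0.6 29.9 -0. ]
0.03 0.019 [  4.9   -0.03 -10.39] [-0.7 33.9 -0. ]
-0.04 0.019 [  5.02  -0.03 -11.65] [-0.7 37.9 -0. ]
-0.1 0.019 [  5.06  -0.03 -12.73] [-0.8 41.3 -0. ]
-0.12 0.019 [  5.06  -0.03 -13.1 ] [-0.8 42.5 -0. ]
```

Emit:
apply_moves(targets="0.2 0 -0.3 0 0 0 -1; 0.4 0 -0.7 0 0 0 -1; 0.5 0 -0.8 0 0 0 -1; 0.7 0 -1.1 0 1.2 0 -1; 1.0 0 -1.4 0 2.4 0 -1; 1.3 0 -1.8 0 4.1 0 -1; 1.6 0 -2.2 -0.2 5.8 0 -1; 2.0 0 -2.8 -0.2 7.8 0 -1; 2.3 0 -3.3 -0.2 9.8 0 -1")

```text
time_s: 3.7
eef_pos: [0.5305, 0.3095, 0.1443]
tcp_rot: [[-0.902, 0.042, 0.43], [-0.017, 0.991, -0.131], [-0.432, -0.125, -0.893]]
ft_force: [-0.8, 0.9, 4.2]
width: -0.0001
grasp_force: 1.8
```

Run:
```python
from plan import *
s=ctrl.observe();print(s["ft_force"],s["ft_torque"])
for e,h in [(.45,.019),(.38,.019),(.31,.019),(.24,.019),(.17,.019),(.1,.019),(.03,.019),(-.04,.019),(-.10,.019),(-.12,.019)]: show(e,h)
a=ctrl.camera("scene")["frame"];b=ctrl.camera("top")["frame"]
cv2.imwrite("pics/mid.png",cv2.resize(np.hstack([a[200:384,200:420],b[80:264,80:300]]),(800,335)))
```

```text
[-0.84774006  0.90389002  4.16416997] [ 0.13934419  0.17234074 -0.0102924 ]
0.45 0.019 [ 0.06 -0.05  0.12] [-0.  -0.2 -0. ]
0.38 0.019 [ 0.69 -0.04 -0.98] [-0.1  3.8 -0. ]
0.31 0.019 [ 1.24 -0.03 -2.12] [-0.2  7.8 -0. ]
0.24 0.019 [ 1.71 -0.02 -3.3 ] [-0.2 11.8 -0. ]
0.17 0.019 [ 2.1  -0.02 -4.51] [-0.3 15.8 -0. ]
0.1 0.019 [ 2.4  -0.01 -5.74] [-0.4 19.8 -0. ]
0.03 0.019 [ 2.61 -0.01 -6.99] [-0.5 23.9 -0. ]
-0.04 0.019 [ 2.74 -0.   -8.25] [-0.5 27.9 -0. ]
-0.1 0.019 [ 2.78 -0.   -9.33] [-0.6 31.3 -0. ]
-0.12 0.019 [ 2.78 -0.   -9.69] [-0.6 32.4 -0. ]
```

View pics/mid.png

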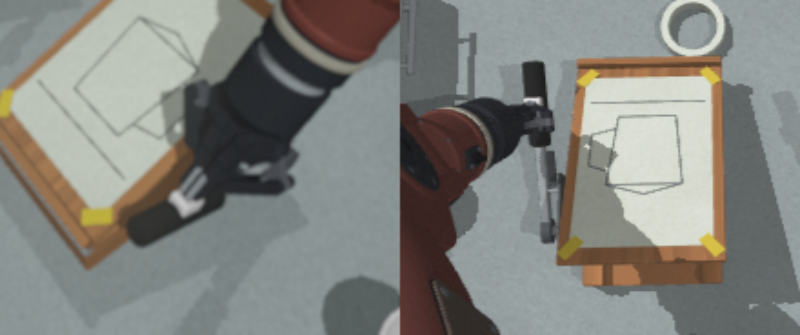

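The fingers are on the button and the board is coming down, past the first catch, at about 4 N. I'll continue.

Emit:
apply_moves(targets="0.4 0 -0.5 0 1.9 0 -1; 0.7 0 -1.1 0 3.8 0 -1; 1.0 0 -1.7 0 5.8 0 -1; 1.3 0 -2.3 -0.2 7.8 0 -1; 1.5 0 -2.8 -0.2 9.8 0 -1; 1.7 0 -3.4 -0.2 11.8 0 -1; 1.9 0 -4.0 -0.3 13.8 0 -1; 2.1 0 -4.6 -0.3 15.8 0 -1; 2.3 0 -5.2 -0.3 17.8 0 -1; 2.4 0 -5.8 -0.4 19.8 0 -1; 2.5 0 -6.4 -0.4 21.8 0 -1; 2.6 0 -7.0 -0.5 23.9 0 -1")

```text
time_s: 5.0
eef_pos: [0.5555, 0.3092, 0.074]
tcp_rot: [[-0.999, -0.015, 0.031], [-0.019, 0.99, -0.14], [-0.029, -0.141, -0.99]]
ft_force: [-0.6, -0.4, 1.9]
width: -0.0002
grasp_force: 1.5
```

Run:
```python
from plan import *
s=ctrl.observe();print(s["ft_force"],s["ft_torque"],s["eef_pos"])
for e,h in [(.03,.019),(-.04,.019),(-.10,.019),(-.12,.019),(-.14,.019)]: show(e,h)
```

```text
[-0.61607623 -0.38930586  1.85724668] [ 0.05202325  0.2546298  -0.03530282] [0.5554739  0.3091896  0.07398145]
0.03 0.019 [0.12 0.02 0.04] [ 0.1 -0.1 -0.1]
-0.04 0.019 [ 0.25  0.03 -1.22] [ 0.   4.  -0.1]
-0.1 0.019 [ 0.28  0.03 -2.3 ] [-0.1  7.4 -0.1]
-0.12 0.019 [ 0.28  0.03 -2.67] [-0.1  8.5 -0.1]
-0.14 0.019 [ 0.27  0.03 -3.03] [-0.1  9.7 -0.1]
```

Emit:
apply_moves(targets="0 0 -0.6 0 2 0 -1; 0.1 0 -1.2 0 4 0 -1; 0.2 0 -1.8 0 6 0 -1; 0.2 0 -2.2 0 7 0 -1; 0.2 0 -2.5 0 8 0 -1; 0.2 0 -2.7 0 8 0 -1; 0.2 0 -2.7 0 8 0 -1")

```text
time_s: 5.7
eef_pos: [0.5577, 0.3096, 0.0522]
tcp_rot: [[-0.994, -0.034, -0.103], [-0.02, 0.99, -0.14], [0.107, -0.137, -0.985]]
ft_force: [-12.2, -3.5, 44.2]
width: -0.0003
grasp_force: 21.3
```

Run:
```python
from plan import *
s=ctrl.observe();print(s["ft_force"],s["ft_torque"],s["eef_pos"])
a=ctrl.camera("scene")["frame"];b=ctrl.camera("top")["frame"]
cv2.imwrite("pics/end.png",cv2.resize(np.hstack([a[200:384,200:420],b[80:264,80:300]]),(800,335)))
```

```text
[-12.16778357  -3.54634473  44.19669344] [-1.72688838  3.54343332 -0.26181072] [0.55772244 0.30955971 0.05219451]
```

View pics/end.png

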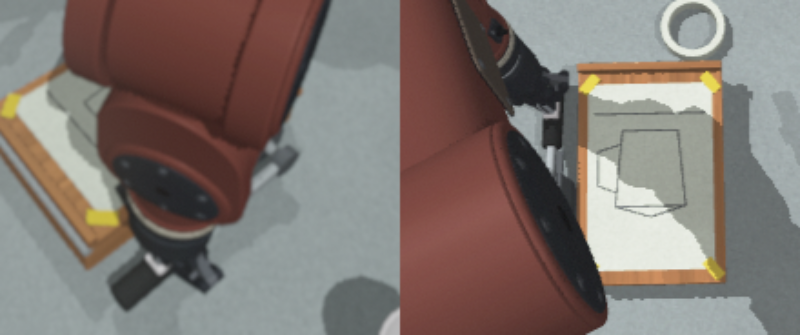

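The wrist force jumped to 44 N at the expected height of about 0.052 m, and the board is flat, so the lever is at its stop. I'll lift straight off and back away.

Emit:
apply_moves(targets="0 0 0.7 0 0 0 -1; 0.1 0 2 0 0 0 -1; 0.2 0.2 5 0 0 0 -1; 0 1 9 0 0 0 -1; -2 3 13 0 0 0 -1; -5 6 16 0 0 0 -1; -8 10 18 0 0 0 -1; -11 14 18 0 0 0 -1; -14 17 18 0 0 0 -1; -17 20 18 0 0 0 -1; -17 20 18 0 0 0 -1; -17 20 18 0 0 0 -1")

```text
time_s: 7.0
eef_pos: [0.3873, 0.5098, 0.227]
tcp_rot: [[-0.994, -0.036, -0.104], [-0.021, 0.99, -0.14], [0.108, -0.137, -0.985]]
ft_force: [0.2, 0.1, 0.4]
width: 0.0001
grasp_force: 0.0
```

Run:
```python
from plan import *
s=ctrl.observe();print(s["ft_force"],s["eef_pos"],s["time_s"])
a=ctrl.camera("scene");b=ctrl.camera("top");R=[]
for c in (a,b):
    o=ctrl.outline_of("sheet_button",c);print([(r["confidence"],r["point"]) for r in o]);R+=[ray(c,o[0]["point"])] if o else []
if len(R)==2:print(tri(R))
print("expected at stop",pose(-.1,.029,dy=0)[0])
cv2.imwrite("pics/fin.png",cv2.resize(np.hstack([a["frame"],b["frame"]]),(800,300)))
```

```text
[0.21828483 0.06088541 0.41590067] [0.38727063 0.5098288  0.22703975] 7.0
[(0.74, [290.9, 339.3])]
[]
expected at stop [0.55926644 0.31247575 0.06088511]
```

View pics/fin.png

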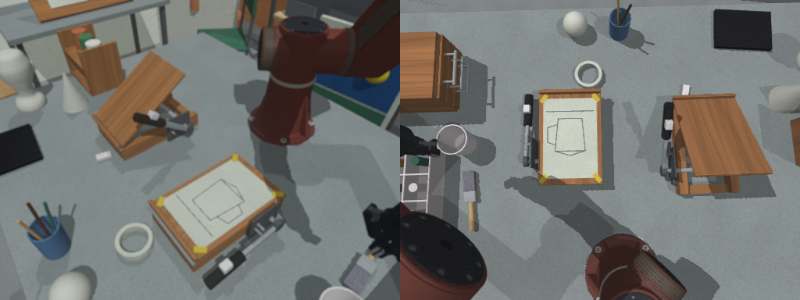

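The sheet board lies flat with its lever down, the bare easel is still raised, and the arm is clear with no force on it. I'm handing in.

Run:
```python
from plan import *
c=ctrl.camera("scene");print(proj(c,pose(-.1,.029,dy=0)[0]),"seen 290.9 339.3; at q=.6:",proj(c,pose(.1,.029,dy=0)[0]))
print(ctrl.hand_in())
```

```text
[289.41343981 339.34951188] seen 290.9 339.3; at q=.6: [292.96242594 328.45040732]
the job is handed in; nothing more can be done
None
```

The taped-sheet easel's lever is down at its lower stop and its board lies flat; the bare easel is still raised, the arm is clear of everything, and the job is handed in (no verdict was returned).

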